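Click the heater selector round to step four and start it

TASK

Set the heater box to step four: with a fingertip, push its black pointer lever round clockwise, click by click, until it has clicked into place at the mark with four dots, without going past it. Then press the green button beside it fully in and let it come out again. Only push and press: pick nothing up, and leave the box, the nut lying on it and the things round it where they are.

Things in the scene. Friction and masses are not known exactly. Their poses are not given: they have to be found in the camera images.
- heat_box: Grey heater control box with a flat dark top panel, loose on the table on rubber feet, about 2 kg (a few newtons do not shift it); 160 (x) x 220 (y) x 55 (z) mm. Origin: centre of its underside; z up, x away from the robot at yaw 0. The panel is at z = 55 mm. In this frame the selector's axis is at x -35, y +25 mm, the green button at x -35, y -78 mm.
- selector_hub (a point): Point on the selector's axis at panel height (axes as the box). Six marks lie on the panel on an arc of radius 64 mm about it: a red bar (off), then one, two, three, four and five white dots, 30 degrees apart, clockwise seen from above.
- selector_tip (a point): End of the black pointer lever, 53 mm from the axis, 18 mm above the panel. The lever has a round hub (radius 17 mm) and one straight arm, 14 mm wide, reaching 53 mm from the axis, with a white line on top; its sides run from 6 to 30 mm above the panel, can be pushed by a fingertip, and have free space beside them.
- selector (a joint): Lever angle, rad, growing clockwise from above; the arm points to (cos q, -sin q) in the box frame. Clicks: off -1.309, 1 dot -0.785, 2 dots -0.262, 3 dots +0.262, 4 dots +0.785, 5 dots +1.309. Starts at off, 1 or 2 dots. Half way between clicks is a hump (about 0.15 Nm); past it the lever snaps into the next click by itself and stays there.
- start_top (a point): Centre of the top of the green round push button, radius 14 mm, in a low black housing on the panel; it is pressed straight down.
- start (a joint): Travel of the green button in m: 0 out, 0.006 fully in; a spring of about 5 N pushes it out again.
- nut_1: Bystander: loose steel hexagon nut, 24 x 28 x 13 mm, lying on the box's panel in the far right corner. Origin: centre of its underside.
- grease_jar: Bystander: loose white grease jar with a blue lid, 66 mm across, 60 mm high, standing to the left of the box. Origin: centre of its underside.
- bearing: Bystander: loose steel ball bearing ring, 52 mm across, 15 mm high, lying to the right of the box. Origin: centre of its underside.
- marker_2: Bystander: loose blue and black marker pen, 130 x 18 x 16 mm, lying in front of the box. Origin: centre of its underside, x along it.

How it is judged:
On the way, in this order (a step that is already met when the one before it is completed fails the run):
1. the lever has clicked in at the four dots (value of joint selector between 0.665 and 0.905 rad), for 0.2 s.
2. the green button is pressed fully in, the lever still at four dots (all of step 1 and value of joint start above 0.0045 m), for 0.06 s.
At the end, for the whole second after the job is handed in: The lever rests within 0.12 rad of the four-dot position (+0.785 rad), the green button is out again (under 1.5 mm in), the box stands level within 20 mm of where it stood, and the nut, jar, bearing and marker lie within 20 mm of where they were (all of step 1 and velocity of joint selector between -0.05 and 0.05 rad/s and value of joint start below 0.0015 m and distance of each of heat_box, nut_1, grease_jar, bearing, marker_2 from where it was at the start of the episode below 0.02 m and linear speed of heat_box below 0.01 m/s and angle between heat_box's own z axis and vertical below 0.05 rad); the robot touches nothing.
It fails at once if the lever goes past the four dots (over the hump towards five) (value of joint selector above 1.065 rad).
It fails at once if the button is pressed before the lever is at the four dots (value of joint start above 0.003 m and not (value of joint selector between 0.665 and 0.905 rad)).
It fails at once if the box is lifted, tipped or shifted (distance of heat_box from where it was at the start of the episode above 0.02 m or angle between heat_box's own z axis and vertical above 0.1 rad).
It fails at once if the nut, jar, bearing or marker is picked up or pushed away (distance of any of nut_1, grease_jar, bearing, marker_2 from where it was at the start of the episode above 0.02 m).
It also fails if it takes over 54 s, if anything falls off the work surface, if the arm or the gripper's body presses on something with over 40 N, if the wrist force passes 120 N, or if a joint passes its speed limit or range.

ROBOT

A 6-joint arm with a two-finger parallel gripper is mounted at the origin on a cart in front of the work surface, level with it; the furniture and walls round the work are solid. World frame = base frame: x ahead of the robot, y to its left, z up, the work surface at z = 0. Lengths are in m, angles in rad, forces in N, time in s.
With the tool pointing down it reaches from about 0.35 to 0.975 m from the base axis. Payload 4.9 kg.
Tool frame: the origin (TCP) lies midway between the tips of the shut fingers; the grasp point (between the pads) lies 19 mm behind it; z points along the fingers, y is the direction in which the jaws open and shut (so a half turn about z gives the same grasp; the last joint's range is limited). The gripper opens to 85 mm and grips with 20 to 120 N. Pads are 22 mm wide; open, the fingers measure 114 mm over their backs; the gripper's body (76 mm by 85 mm) begins 54 mm behind the grasp point. The pads swing forward as they close: fully open they stand 13 mm farther back than shut.
Start: joints at [-0.119, 0.053, 1.613, -0, 1.476, -0.119], TCP at [0.625, 0, 0.231] pointing down, gripper open.
Joint ranges: [-3.01, 3.01], [-1.01, 2.22], [0.06, 2.58], [-1.02, 4.17], [0.09, 2.62], [-3.14, 3.14]. Speed limits (rad/s): [2.57, 2.57, 3.14, 3.14, 3.14, 3.14].

INTERFACE

Orientations are given as a unit quaternion [w, x, y, z].
In Python, from plant import state, grab_frame, camera_info, job_done, cut_out gives the robot as it stands.
- The arm moves only by the tool step_arm, never from a script. Its argument "moves" is a list of rows, each a list of 7 numbers: the shift along the tool's x, y, z in m, then the turn, a rotation vector about the tool's x, y, z in rad, then the finger opening in m, from 0 to 0.0854. A call has 1 to 8 rows; each row shifts and turns the commanded pose from where the row before left it, along the tool's axes as they then stand; what a row does not reach is not made up. A row lasts 1/10 s, in which the tool goes at most 50 mm and 8.59 degrees, less where a joint would pass 70% of its speed; a pose out of reach is approached as far as the arm can. A call is refused whole if a number of a shift passes 0.05 or a number of a turn 0.15, either way. A call with a gripper value outside its range is refused whole. The fingers move at their own pace and stop on an object; the grip force is fixed at half the most. Time passes only in rows, so rows that do not move let the fingers close. It gives the time, the measured TCP pose, the force and the opening at its end, in the units of the state.
- state(): the state, without advancing time (a new reading comes with each control period).
- grab_frame(name): name is "scene" or "side" or "wrist"; returns (picture, depth): 400x640x3 uint8, red, green, blue; 400x640 float32, m along the optical axis (not along the pixel's ray), 0 where there is no reading.
- camera_info(name): a dict with "intrinsics" (3x3 intrinsics, pixels), "dist_coeffs" ([k1, k2, p1, p2, k3] as OpenCV has them; the pictures are not rectified), "world_from_camera" (4x4, takes a point from camera to world coordinates). Camera axes: x right, y down, z forward; pixel columns grow to the right and rows downward; lengths in m; the calibration is good to about 2 mm. A picture is of the moment at which its call begins: read the wrist's pose just before it. camera_info takes no time and is no camera call; for the wrist camera it gives the pose at the moment of the call.
- job_done(): hands the job in, once; it reports no verdict.
Trained networks look in the newest picture that a camera, given by its name, has taken for a name from the list of things; names that differ only in an ending like _2 or _b are one class to them, and where a whole thing is asked for, a point or a joint stands for the part that bears it (a point fixed in the world has none). Each returns a list of dicts, best first, with "conf" (0 to 1); they miss things now and then, are a little off and sometimes report something else, mostly with a low value. They report only what shows in the picture. A call takes as long as a camera call.
- cut_out(camera, query): "mask" (400x640 bool, what is visible of it) and "point" ([column, row] in pixels, amid what is visible of it).
The state is a dict: "time": time; "joint_pos": joint angles; "joint_vel": joint speeds; "joint_efforts": joint torques, N m; "tool_pos": TCP position; "tool_rot": TCP orientation; "contact_force": force on the tool from outside, world axes, zero at the start; "ft_torque": the same for the moment, N m; "gripper_width": opening from 0.0 (shut) to 1.0 (fully open).
Only numpy, scipy, OpenCV 4.12 (cv2) and the standard library are available. Lean on these libraries where they do the work, as an engineer would, in place of code of your own. Each camera call takes 0.05 s, during which the arm holds its last target.

## Working session

There is one attempt and no reset: what is moved stays moved. The work goes in short steps, Python scripts to look and compute and a tool call to move; the robot and the scene stay as the last step left them, time stands still between calls to the robot, and variables do not carry over. Pictures are saved under pics/ and viewed, and the job is handed in when it is done.

Besides the shell and the picture viewer there is one more tool, called after "Call:" as a command line: name --pt "numbers of a row" for each row, then --argument value for the rest. step_arm: Moves the arm, as the interface text tells. Its arguments: {"type":"object","properties":{"moves":{"type":"array"}},"required":["moves"]}

```bash
mkdir -p pics; ls; python3 - <<'E'
from plant import *
import cv2,numpy as np
s=state(); print(s['time'],s['tool_pos'],s['tool_rot'],s['gripper_width'])
for c in ['scene','wrist']:
    p,d=grab_frame(c); cv2.imwrite(f'pics/{c}0.png',p[:,:,::-1]); np.save(f'pics/{c}0d.npy',d)
    i=camera_info(c); print(c,i)
    np.savez(f'pics/{c}0.npz',d=d,K=i['intrinsics'],D=i['dist_coeffs'],T=i['world_from_camera'],p=p)
E
```

```text
pics
0.0 [6.24365697e-01 9.04982629e-05 2.30041006e-01] [-8.18251525e-04  7.07095511e-01  7.07117292e-01 -6.36267702e-04] 0.9969378645418293
scene {'intrinsics': array([[425.03546254,   0.        , 323.49831292],
       [  0.        , 425.03546254, 204.68072018],
       [  0.        ,   0.        ,   1.        ]]), 'dist_coeffs': array([-0.03735511,  0.        ,  0.        ,  0.        ,  0.        ]), 'world_from_camera': array([[-0.88545047, -0.22120902,  0.40871021,  0.21854415],
       [-0.46416967,  0.46427232, -0.75431938,  0.65629965],
       [-0.02289059, -0.85762333, -0.51376867,  0.52169103],
       [ 0.        ,  0.        ,  0.        ,  1.        ]])}
wrist {'intrinsics': array([[306.72865576,   0.        , 322.31199219],
       [  0.        , 306.72865576, 196.04935991],
       [  0.        ,   0.        ,   1.        ]]), 'dist_coeffs': array([-0.05008468,  0.        ,  0.        ,  0.        ,  0.        ]), 'world_from_camera': array([[ 9.99998845e-01,  7.57594185e-04, -1.31728779e-03,
         6.25009351e-01],
       [ 3.31293611e-04, -9.54700633e-01, -2.97567792e-01,
         7.65071268e-02],
       [-1.48305112e-03,  2.97567012e-01, -9.54699782e-01,
         3.72127954e-01],
       [ 0.00000000e+00,  0.00000000e+00,  0.00000000e+00,
         1.00000000e+00]])}
```

View pics/scene0.png

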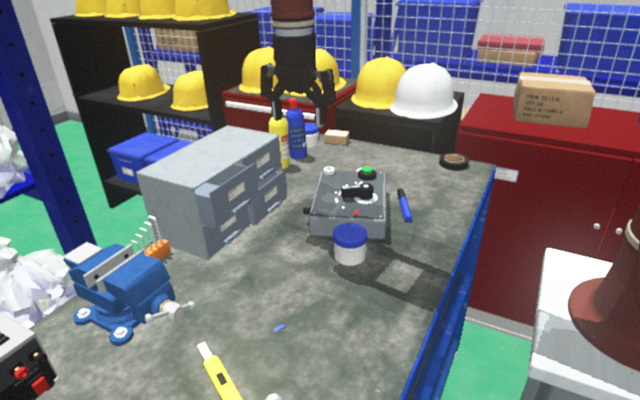

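View pics/wrist0.png

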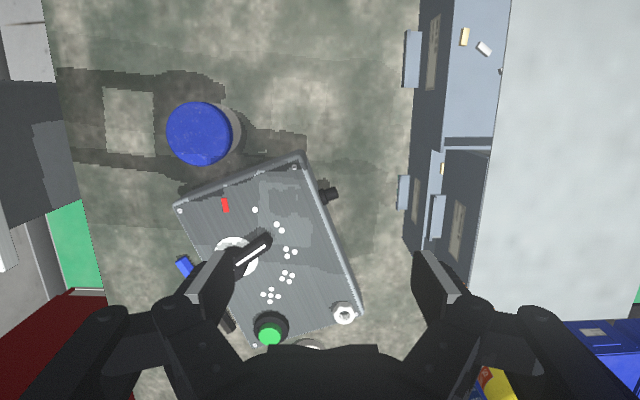

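The wrist view shows the box panel, with red bar at (225,205), dots running clockwise to five dots at (270,296), lever tip near (268,240), green button at (270,336) and nut at (344,314). The lever looks like it is on two dots. Next I fit the box pose.

```bash
cat > h.py <<'E'
import numpy as np,cv2
def ray(uv,K,D,T):
    n=cv2.undistortPoints(np.array(uv,float).reshape(-1,1,2),K,D).reshape(-1,2)
    return np.c_[n,np.ones(len(n))]@T[:3,:3].T, T[:3,3]
def onz(uv,z,K,D,T):
    r,o=ray(uv,K,D,T); return o+r*((z-o[2])/r[:,2])[:,None]
def proj(P,K,D,T):
    Ti=np.linalg.inv(T); return cv2.projectPoints(np.array(P,float).reshape(-1,1,3),cv2.Rodrigues(Ti[:3,:3])[0],Ti[:3,3],K,D)[0].reshape(-1,2)
E
python3 - <<'E'
import numpy as np,cv2
from h import *
f=np.load('pics/wrist0.npz');p=f['p'];K,D,T,d=f['K'],f['D'],f['T'],f['d']
for u,v in [(300,200),(320,270),(210,230),(268,240),(270,336),(344,314)]:
    P=np.linalg.inv(K)@[u,v,1]*d[v,u]; print(u,v,(T@np.r_[P,1])[:3])
big=cv2.resize(p[145:365,160:380],None,fx=2.7,fy=2.7,interpolation=cv2.INTER_CUBIC)
cv2.imwrite('pics/crop.png',big[:,:,::-1])
m=(p.min(2)>200).astype('u1'); m[:190]=0;m[310:]=0;m[:,:210]=0;m[:,310:]=0
n,l,s,c=cv2.connectedComponentsWithStats(m)
for i in range(1,n): print(s[i],c[i], onz([c[i]],.055,K,D,T)[0])
r=((p[:,:,0]>150)&(p[:,:,1]<90)).astype('u1'); r[:190]=0;r[225:]=0;r[:,:200]=0;r[:,250:]=0
y,x=np.nonzero(r);print('red',x.mean(),y.mean(),onz([[x.mean(),y.mean()]],.055,K,D,T))
E
```

```text
300 200 [ 0.60033664 -0.02674561  0.05534131]
320 270 [ 0.62188924 -0.11336581  0.05445906]
210 230 [ 0.49801857 -0.06291596  0.05370536]
268 240 [ 0.56714822 -0.06448834  0.07619681]
270 336 [ 0.56283402 -0.1892845   0.07536015]
344 314 [ 0.65139129 -0.17514165  0.05395461]
[252 207   6   6  29] [254.5862069  209.27586207] [ 0.55001461 -0.03764933  0.055     ]
[274 221   6   7  33] [276.3030303  223.90909091] [ 0.57321089 -0.05496136  0.055     ]
[279 227   6   7  31] [281.25806452 229.90322581] [ 0.57845897 -0.06221537  0.055     ]
[215 237  32  14 202] [228.68316832 242.02970297] [ 0.51751205 -0.07750274  0.055     ]
[236 244  30  22 108] [250.72222222 254.71296296] [ 0.54171403 -0.09354223  0.055     ]
[283 246   6   6  30] [285.63333333 248.46666667] [ 0.58253073 -0.08533359  0.055     ]
[292 249   6   6  27] [294.2962963  251.44444444] [ 0.59236902 -0.0891043   0.055     ]
[284 253   6   6  26] [286.84615385 255.61538462] [ 0.58359281 -0.09450331  0.055     ]
[243 257  15  19 123] [250.97560976 266.56910569] [ 0.54086142 -0.10911228  0.055     ]
[282 270   6   5  26] [284.5 272. ] [ 0.5800334  -0.11614461  0.055     ]
[289 273   6   5  24] [291.66666667 274.875     ] [ 0.5883693  -0.11999153  0.055     ]
[279 276   6   5  24] [281.54166667 278.125     ] [ 0.57618609 -0.12447536  0.055     ]
[286 279   6   5  24] [288.70833333 281.        ] [ 0.58457323 -0.12837718  0.055     ]
[269 287   5   5  21] [271.         288.61904762] [ 0.56284228 -0.1391071   0.055     ]
[260 292   6   5  24] [262.66666667 293.95833333] [ 0.55228843 -0.14675026  0.055     ]
[268 293   6   5  22] [270.13636364 295.        ] [ 0.56129859 -0.14816129  0.055     ]
[275 294   6   5  24] [277.66666667 295.95833333] [ 0.57039805 -0.1494635   0.055     ]
[267 299   6   5  23] [269.39130435 301.2173913 ] [ 0.55988536 -0.15713109  0.055     ]
red 224.84931506849315 204.53424657534248 [[ 0.51749923 -0.03218668  0.055     ]]
```

View pics/crop.png

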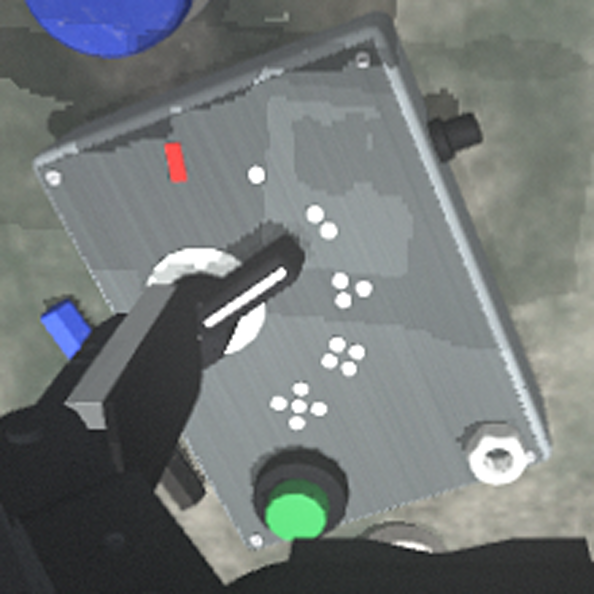

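```bash
cat >> h.py <<'E'
M=np.array([(.5175,-.0322),(.5500,-.0376),(.5758,-.0586),(.5862,-.0896),(.5823,-.1222),(.5613,-.1481)])
Q=np.radians([-75,-45,-15,15,45,75])
B=np.c_[-.035+.064*np.cos(Q),.025-.064*np.sin(Q)]
def fit(A,W):
    a,b=A.mean(0),W.mean(0);U,S,V=np.linalg.svd((A-a).T@(W-b));R=(U@V).T
    return R,b-R@a
R,t=fit(B,M)
def bw(x,y): return R@[x,y]+t
E
python3 - <<'E'
from h import *
print(np.degrees(np.arctan2(R[1,0],R[0,0])),t,(B@R.T+t-M)*1000)
print('hub',bw(-.035,.025),'btn',bw(-.035,-.078))
f=np.load('pics/wrist0.npz');p=f['p'];K,D,T,d=f['K'],f['D'],f['T'],f['d']
uv=np.array([[160+205/2.7,145+325/2.7],[160+285/2.7,145+270/2.7]])
w=onz(uv,.085,K,D,T);print('line',w);e=(w[1]-w[0])[:2];eb=R.T@e;print('q',np.arctan2(-eb[1],eb[0]))
print('tip-hub', w[1][:2]-bw(-.035,.025))
for n,P in dict(btn=[*bw(-.035,-.078),.076],hub=[*bw(-.035,.025),.085]).items(): print(n,proj(P,K,D,T))
for x in(-.08,.08):
  for y in(-.11,.11): print(x,y,bw(x,y),proj([*bw(x,y),.055],K,D,T))
u,v=270,336;print(d[325:345:4,262:280:4])
E
```

```text
20.731194212601558 [ 0.56522237 -0.10696386] [[-0.25216545 -0.09193484]
 [-0.05587256 -0.02788118]
 [-0.20802547  0.00290729]
 [ 1.11905589  0.01911387]
 [-0.31689045 -0.07717902]
 [-0.28610197  0.17497389]]
hub [ 0.52363897 -0.09597202] btn [ 0.56009933 -0.19230292]
line [[ 0.53282014 -0.0902362   0.085     ]
 [ 0.56586327 -0.06612364  0.085     ]]
q -0.2685740257945959
tip-hub [0.0422243  0.02984838]
btn [[268.40426858 336.7191975 ]]
hub [[227.89842138 270.03604826]]
-0.08 -0.11 [ 0.52934051 -0.23816025] [[249.80058118 352.76538019]]
-0.08 0.11 [ 0.45146401 -0.03240493] [[166.11756891 204.60307492]]
0.08 -0.11 [ 0.67898074 -0.1815228 ] [[365.84995928 317.81001913]]
0.08 0.11 [0.60110424 0.02423252] [[299.74416512 153.2480824 ]]
[[0.3667651  0.36202234 0.36191517 0.3644579  0.36829254]
 [0.36094278 0.35919228 0.35705808 0.36066106 0.3644302 ]
 [0.36039075 0.36030468 0.36081094 0.36087048 0.362026  ]
 [0.36257192 0.36244735 0.36268014 0.36177868 0.36192194]
 [0.36285022 0.3643898  0.3650584  0.3633813  0.36581016]]
```

Pose fit residuals are about 1 mm. The lever reads q ≈ -0.27, which is two dots, so it needs 60° clockwise. I'll close the fingers, go beside the lever, and yaw with it.

Call:
step_arm --pt "-0.0134 -0.0212 0 0 0 0 0" --pt "-0.0134 -0.0212 0 0 0 0 0" --pt "-0.0134 -0.0211 0 0 0 0 0" --pt "-0.0133 -0.0211 0 0 0 0 0" --pt "0 0 0 0 0 -0.134 0" --pt "0 0 0 0 0 -0.134 0" --pt "0 0 0 0 0 -0.134 0" --pt "0 0 0 0 0 -0.134 0"

```text
time: 0.9
tool_pos: [0.54, -0.0535, 0.2307]
tool_rot: [-0.0, 0.492, 0.87, -0.0]
contact_force: [-0.2, -0.1, -1.0]
gripper_width: 0.002
```

Call:
step_arm --pt "0 0 0 0 0 -0.134 0" --pt "0 0 0 0 0 -0.134 0" --pt "0 0 0.03 0 0 0 0" --pt "0 0 0.03 0 0 0 0" --pt "0 0 0.03 0 0 0 0" --pt "0 0 0 0 0 0 0" --pt "0 0 0 0 0 0 0"

```text
time: 1.6
tool_pos: [0.54, -0.0534, 0.141]
tool_rot: [-0.001, 0.374, 0.927, -0.0]
contact_force: [-0.3, -1.2, 0.5]
gripper_width: 0.001
```

```bash
cat >> h.py <<'E'
def rel(s,verbose=True):
    from scipy.spatial.transform import Rotation as Ro
    q=s['tool_rot'];A=Ro.from_quat([q[1],q[2],q[3],q[0]]).as_matrix()
    hub=np.r_[bw(-.035,.025),.055]
    yaw=np.degrees(np.arctan2(A[1,1],A[0,1]))
    print('t',s['time'],'pos',np.round(s['tool_pos'],4),'yaw',yaw,'rel to hub in tool xyz',np.round(A.T@(s['tool_pos']-hub)*1000,1),'F',np.round(s['contact_force'],2),'w',s['gripper_width'])
E
python3 - <<'E'
from plant import *
from h import *
s=state();rel(s)
p,d=grab_frame('wrist');cv2.imwrite('pics/w1.png',p[:,:,::-1])
i=camera_info('wrist');np.savez('pics/w1.npz',d=d,K=i['intrinsics'],D=i['dist_coeffs'],T=i['world_from_camera'],p=p)
p,d=grab_frame('side');cv2.imwrite('pics/s1.png',p[:,:,::-1])
E
```

```text
t 1.6 pos [ 0.54   -0.0534  0.141 ] yaw 46.06913604035254 rel to hub in tool xyz [ 17.9  41.9 -86. ] F [-0.27 -1.17  0.55] w 0.0007425184901695402
```

View pics/w1.png

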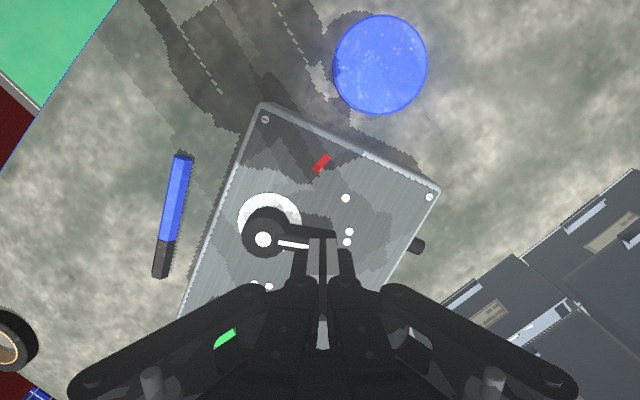

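View pics/s1.png

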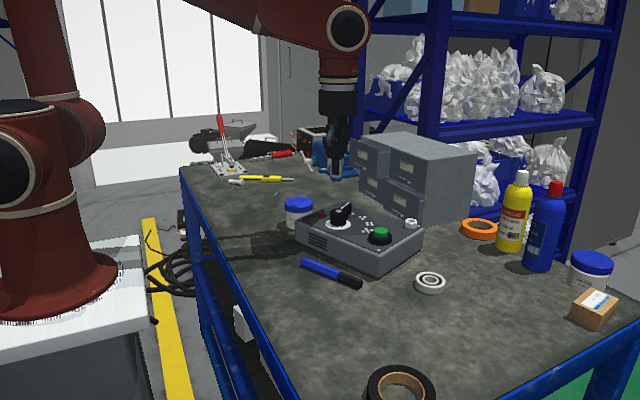

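The wrist view shows the shut fingertips over the two-dot side of the lever, hub at about (263,239). The side view shows everything undisturbed. I'll check that the model projects onto this picture before descending.

```bash
python3 - <<'E'
from h import *
f=np.load('pics/w1.npz');p=f['p'].copy();K,D,T=f['K'],f['D'],f['T']
hub=bw(-.035,.025)
def L(P,c):
    a=proj(P,K,D,T).round().astype(int)
    cv2.polylines(p,[a],False,c,1)
ph=np.radians(20.731+15);u=np.array([np.cos(ph),np.sin(ph)]);n=np.array([-u[1],u[0]])
a=np.linspace(0,6.28,30)
L([[*(hub+.017*np.array([np.cos(x),np.sin(x)])),.085] for x in a],(255,0,0))
L([[*(hub+s*u+w*n),.085] for s,w in[(0,.007),(.053,.007),(.053,-.007),(0,-.007)]],(255,255,0))
L([[*bw(x,y),.055] for x,y in[(-.08,-.11),(-.08,.11),(.08,.11),(.08,-.11)]],(0,255,0))
cv2.imwrite('pics/w1o.png',cv2.resize(p[90:310,160:460],None,fx=2.6,fy=2.6)[:,:,::-1])
E
```

```text
(no output)
```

View pics/w1o.png

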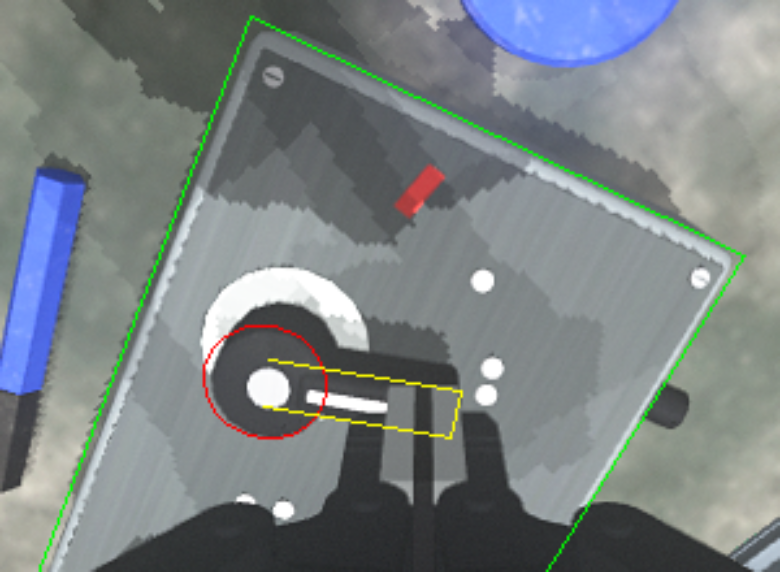

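Overlay agrees to about 2 mm. Descending to 13 mm above the panel.

Call:
step_arm --pt "0 0 0.02 0 0 0 0" --pt "0 0 0.02 0 0 0 0" --pt "0 0 0.016 0 0 0 0" --pt "0 0 0.009 0 0 0 0" --pt "0 0 0.008 0 0 0 0" --pt "0 0 0 0 0 0 0" --pt "0 0 0 0 0 0 0"

```text
time: 2.4
tool_pos: [0.5408, -0.0536, 0.0689]
tool_rot: [0.0, 0.374, 0.927, 0.0]
contact_force: [-0.2, -0.0, 0.7]
gripper_width: -0.001
```

Call:
step_arm --pt "-0.00222 0.00088 0 0 0 0.0524 0" --pt "-0.00222 0.00088 0 0 0 0.0524 0" --pt "-0.00222 0.00088 0 0 0 0.0524 0" --pt "-0.00222 0.00088 0 0 0 0.0524 0" --pt "-0.00222 0.00088 0 0 0 0.0524 0" --pt "0 0 0 0 0 0 0" --pt "0 0 0 0 0 0 0"

```text
time: 3.1
tool_pos: [0.5513, -0.059, 0.0691]
tool_rot: [0.0, 0.492, 0.871, 0.0]
contact_force: [-1.2, 2.3, 1.2]
gripper_width: -0.002
```

```bash
cat > look.py <<'E'
import sys
from plant import *
from h import *
s=state();rel(s)
for c in sys.argv[2:]:
    p,d=grab_frame(c);i=camera_info(c);np.savez(f'pics/{c}{sys.argv[1]}.npz',d=d,K=i['intrinsics'],D=i['dist_coeffs'],T=i['world_from_camera'],p=p)
    if c=='side': p=cv2.resize(p[180:290,270:450],None,fx=4,fy=4)
    cv2.imwrite(f'pics/{c}{sys.argv[1]}.png',p[:,:,::-1])
E
python3 look.py 2 wrist side
```

```text
t 3.1 pos [ 0.5513 -0.059   0.0691] yaw 31.119530495185764 rel to hub in tool xyz [ 17.4  42.8 -14. ] F [-1.15  2.35  1.21] w -0.0020264279227581884
```

View pics/wrist2.png

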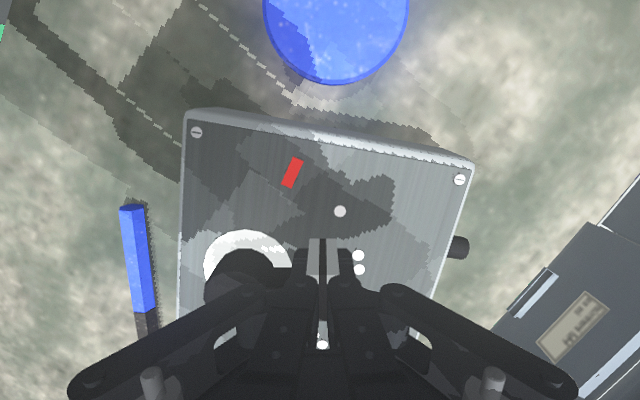

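View pics/side2.png

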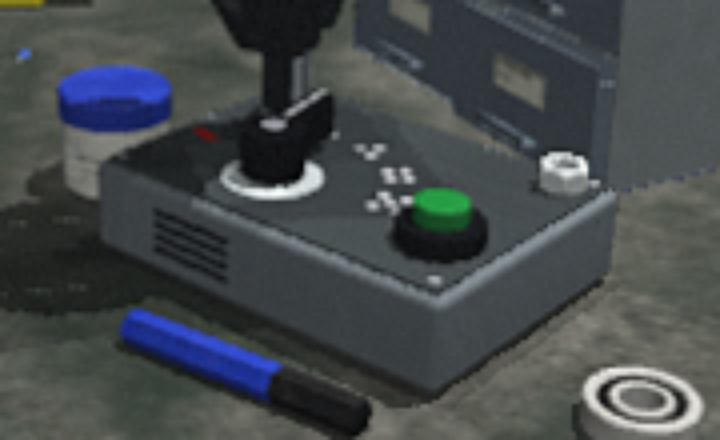

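In contact: 2.6 N, and the side view shows the finger against the lever's near side. I'll push over the first hump.

Call:
step_arm --pt "-0.00148 0.0006 0 0 0 0.035 0" --pt "-0.00148 0.0006 0 0 0 0.035 0" --pt "-0.00148 0.0006 0 0 0 0.035 0" --pt "-0.00148 0.0006 0 0 0 0.035 0" --pt "-0.00148 0.0006 0 0 0 0.035 0" --pt "-0.00148 0.0006 0 0 0 0.035 0" --pt "0 0 0 0 0 0 0" --pt "0 0 0 0 0 0 0"

```text
time: 4.0
tool_pos: [0.5581, -0.0657, 0.0684]
tool_rot: [0.0, 0.58, 0.814, -0.0]
contact_force: [0.4, -0.9, -1.2]
gripper_width: -0.0
```

```bash
python3 look.py 3 side
```

```text
t 4.0 pos [ 0.5581 -0.0657  0.0684] yaw 19.07590554119779 rel to hub in tool xyz [ 17.3  42.5 -13.4] F [ 0.36 -0.88 -1.21] w -0.0004040701868612548
```

View pics/side3.png

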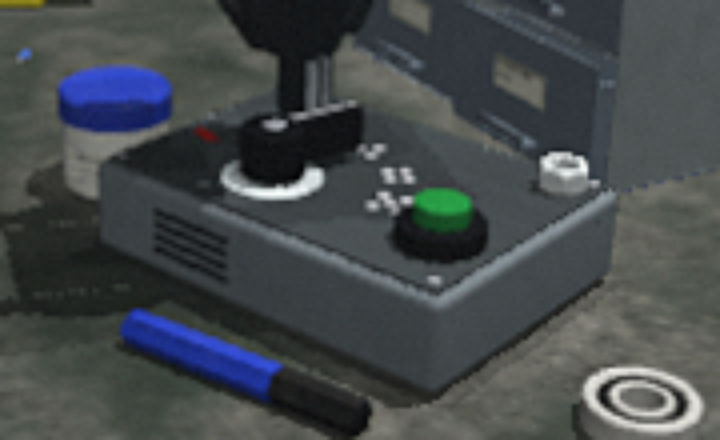

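The lever snapped to three dots: the force dropped and the lever moved off the finger. Now I push towards the next hump.

Call:
step_arm --pt "-0.00148 0.0006 0 0 0 0.035 0" --pt "-0.00148 0.0006 0 0 0 0.035 0" --pt "-0.00148 0.0006 0 0 0 0.035 0" --pt "-0.00148 0.0006 0 0 0 0.035 0" --pt "-0.00148 0.0006 0 0 0 0.035 0" --pt "-0.00148 0.0006 0 0 0 0.035 0" --pt "-0.00148 0.0006 0 0 0 0.035 0" --pt "-0.00148 0.0006 0 0 0 0.035 0"

```text
time: 4.85
tool_pos: [0.5649, -0.0754, 0.0683]
tool_rot: [-0.001, 0.689, 0.725, 0.0]
contact_force: [-1.4, 2.4, 1.8]
gripper_width: 0.001
```

Call:
step_arm --pt "-0.00148 0.0006 0 0 0 0.035 0" --pt "-0.00148 0.0006 0 0 0 0.035 0" --pt "-0.00148 0.0006 0 0 0 0.035 0" --pt "-0.00148 0.0006 0 0 0 0.035 0" --pt "0 0 0 0 0 0 0"

```text
time: 5.35
tool_pos: [0.5675, -0.0819, 0.0683]
tool_rot: [-0.0, 0.737, 0.676, 0.0]
contact_force: [-0.7, 0.8, 0.7]
gripper_width: 0.001
```

```bash
python3 look.py 4 side
```

```text
t 5.35 pos [ 0.5675 -0.0819  0.0683] yaw -5.011867680602107 rel to hub in tool xyz [ 17.9  42.4 -13.3] F [-0.72  0.79  0.73] w 0.000914898602231416
```

View pics/side4.png

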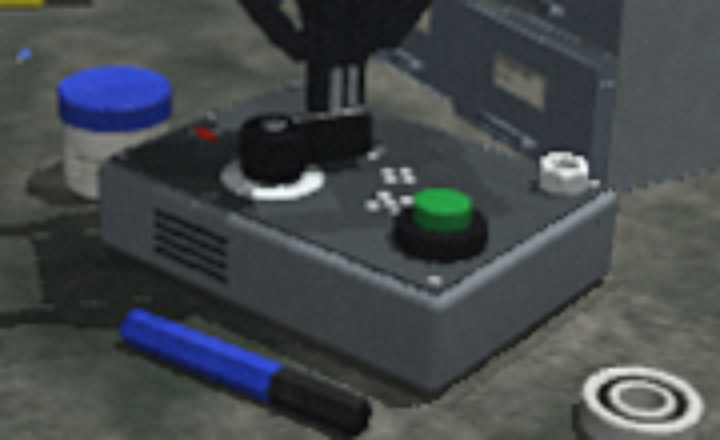

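The lever is still on the three-dot side, just before the hump. I'll go on slowly, in 1° rows.

Call:
step_arm --pt "-0.00074 0.0003 0 0 0 0.0175 0" --pt "-0.00074 0.0003 0 0 0 0.0175 0" --pt "-0.00074 0.0003 0 0 0 0.0175 0" --pt "-0.00074 0.0003 0 0 0 0.0175 0" --pt "-0.00074 0.0003 0 0 0 0.0175 0" --pt "-0.00074 0.0003 0 0 0 0.0175 0" --pt "0 0 0 0 0 0 0" --pt "0 0 0 0 0 0 0"

```text
time: 6.2
tool_pos: [0.5687, -0.0868, 0.0682]
tool_rot: [0.0, 0.772, 0.636, -0.0]
contact_force: [-0.2, -0.7, 0.6]
gripper_width: 0.002
```

```bash
python3 look.py 5 side
```

```text
t 6.2 pos [ 0.5687 -0.0868  0.0682] yaw -11.062677029114472 rel to hub in tool xyz [ 17.7  42.4 -13.3] F [-0.24 -0.67  0.64] w 0.0016588533473169814
```

View pics/side5.png

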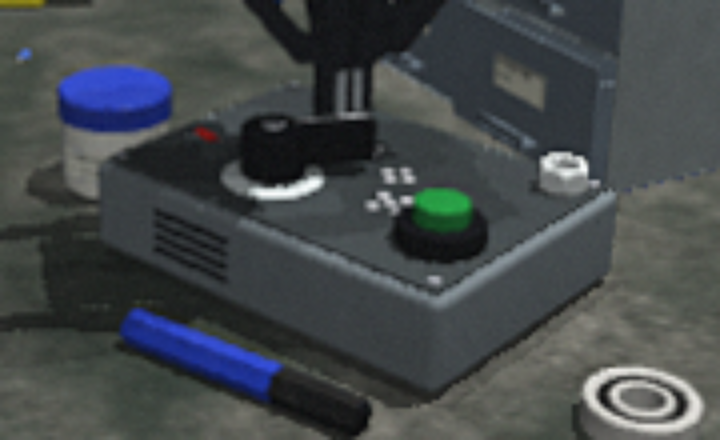

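It looks to be right at the hump, with almost no force. A few more degrees.

Call:
step_arm --pt "-0.00074 0.0003 0 0 0 0.0175 0" --pt "-0.00074 0.0003 0 0 0 0.0175 0" --pt "-0.00074 0.0003 0 0 0 0.0175 0" --pt "0 0 0 0 0 0 0" --pt "0 0 0 0 0 0 0" --pt "0 0 0 0 0 0 0"

```text
time: 6.85
tool_pos: [0.5691, -0.089, 0.0683]
tool_rot: [0.0, 0.788, 0.615, 0.0]
contact_force: [-0.3, 0.6, -0.1]
gripper_width: -0.003
```

```bash
python3 look.py 6 side
```

```text
t 6.85 pos [ 0.5691 -0.089   0.0683] yaw -14.064221903885091 rel to hub in tool xyz [ 17.8  42.4 -13.3] F [-0.33  0.58 -0.12] w -0.0028004411171528363
```

View pics/side6.png

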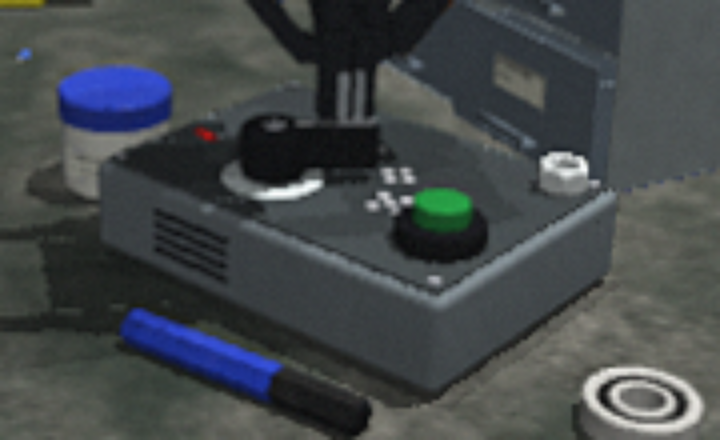

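```bash
python3 - <<'E'
from h import *
f=np.load('pics/side6.npz');p=f['p'];K,D,T=f['K'],f['D'],f['T']
p=cv2.resize(p[180:290,270:450],None,fx=4,fy=4);hub=bw(-.035,.025)
for deg,c in [(15,(255,0,0)),(30,(255,255,0)),(45,(0,255,0))]:
    ph=np.radians(20.73-deg);u=np.array([np.cos(ph),np.sin(ph)]);n=np.array([-u[1],u[0]])
    a=proj([[*(hub+s*u+w*n),.085] for s,w in[(0,.007),(.053,.007),(.053,-.007),(0,-.007)]],K,D,T)
    a=((a-[270,180]+.5)*4).round().astype(int);print(deg,a.tolist())
    cv2.polylines(p,[a],False,c,1)
cv2.imwrite('pics/side6o.png',p[:,:,::-1])
E
```

```text
15 [[268, 121], [352, 100], [369, 109], [284, 130]]
30 [[271, 120], [369, 109], [379, 119], [280, 130]]
45 [[275, 120], [379, 119], [383, 130], [277, 131]]
```

View pics/side6o.png

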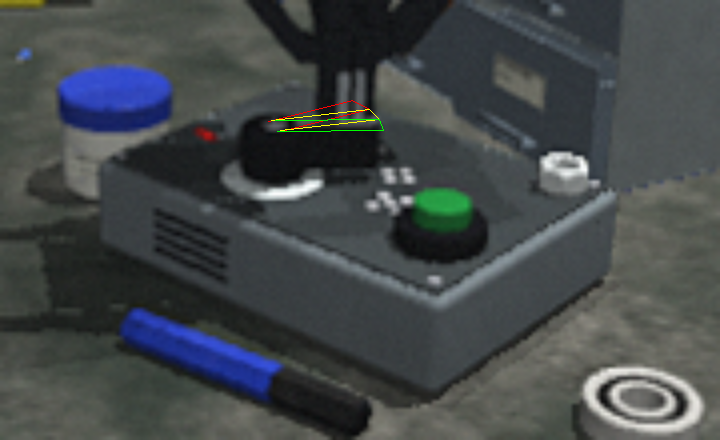

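Lever's top edge suggests roughly 35–45°. I'll back the finger off 15 mm and look with the wrist camera.

Call:
step_arm --pt "0.008 0 0 0 0 0 0" --pt "0.008 0 0 0 0 0 0" --pt "0 0 0 0 0 0 0" --pt "0 0 0 0 0 0 0"

```text
time: 7.3
tool_pos: [0.5731, -0.073, 0.0683]
tool_rot: [0.0, 0.788, 0.616, -0.0]
contact_force: [1.1, -0.1, 0.8]
gripper_width: -0.0
```

Call:
step_arm --pt "0 0 -0.03 0 0 0 0" --pt "0 0 -0.03 0 0 0 0" --pt "0 0 -0.03 0 0 0 0" --pt "0 0 -0.03 0 0 0 0" --pt "0 0 0 0 0 0 0" --pt "0 0 0 0 0 0 0"

```text
time: 7.9
tool_pos: [0.5734, -0.0737, 0.189]
tool_rot: [0.001, 0.788, 0.615, 0.0]
contact_force: [-0.1, 0.4, -0.7]
gripper_width: 0.002
```

```bash
python3 look.py 7 side wrist
```

```text
t 7.9 pos [ 0.5734 -0.0737  0.189 ] yaw -14.06915351126744 rel to hub in tool xyz [  33.7   43.1 -134. ] F [-0.08  0.4  -0.69] w 0.0018909765769072875
```

View pics/wrist7.png

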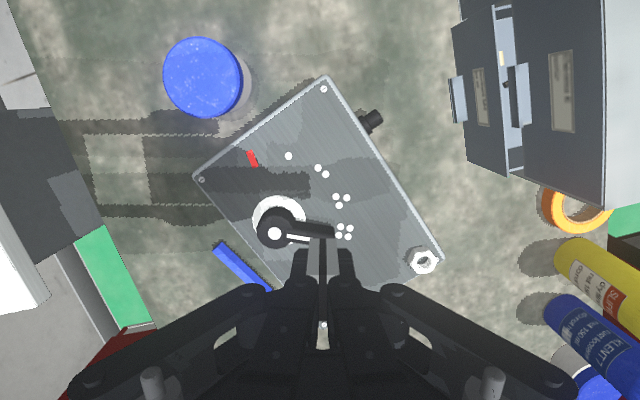

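View pics/side7.png

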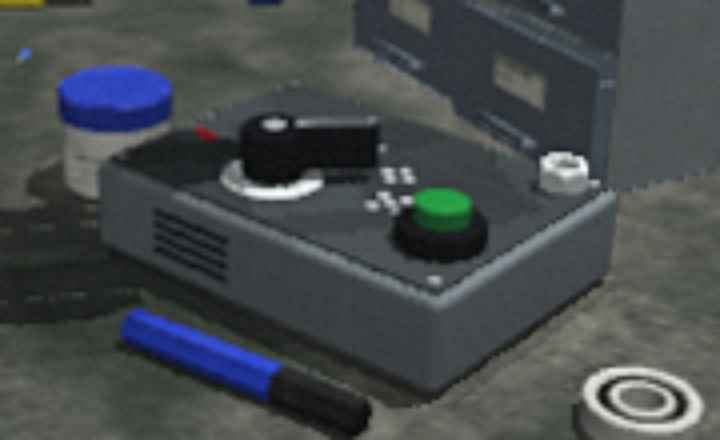

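The lever holds by itself and points towards the four-dot group at (344,230). I'll measure its angle and re-fit the box.

```bash
python3 - <<'E'
from h import *
f=np.load('pics/wrist7.npz');p=f['p'];K,D,T=f['K'],f['D'],f['T']
cv2.imwrite('pics/w7c.png',cv2.resize(p[130:270,180:380],None,fx=4,fy=4,interpolation=cv2.INTER_CUBIC)[:,:,::-1])
m=(p.min(2)>190).astype('u1');m[:140]=0;m[260:]=0;m[:,:225]=0;m[:,360:]=0
n,l,s,c=cv2.connectedComponentsWithStats(m)
for i in range(1,n):
    if s[i,4]>5:print(s[i],c[i].round(1),(R.T@(onz([c[i]],.055,K,D,T)[0,:2]-t)).round(4))
    if 280<c[i,0]<312 and 230<c[i,1]<245 and s[i,4]>20:
        y,x=np.nonzero(l==i);w=onz(np.c_[x,y],.085,K,D,T)[:,:2]@R
        vx,vy,_,_=cv2.fitLine(w.astype('f4'),2,0,.01,.01).ravel(); print('lever q',np.arctan2(-vy,vx),w.mean(0)-R.T@t-[-.035,.025])
E
```

```text
[233 140   8   6  19] [236.3 142.1] [-0.0209  0.1069]
[285 152   7   8  50] [288.1 155.5] [0.0099 0.0707]
[314 164   8   8  46] [317.5 167.3] [0.0253 0.0468]
[322 170   8   8  44] [325.2 173.7] [0.0278 0.0379]
[332 193   8   7  43] [335.4 196. ] [0.0234 0.0149]
[252 195  54  38 702] [277.2 207.8] [-0.0284  0.0367]
[343 194   7   8  44] [346.1 197.2] [0.031  0.0082]
[335 202   8   7  43] [338.6 205. ] [0.0209 0.0059]
[337 223   7   7  42] [340.2 226.1] [ 0.0102 -0.0129]
[346 225   8   7  41] [349.4 227.8] [ 0.0165 -0.0195]
[268 227  13  13 137] [274.2 232.9] [-0.0466  0.0177]
[335 232   7   7  38] [338.3 234.8] [ 0.0036 -0.0195]
[344 233   8   7  40] [347.6 236.2] [ 0.0102 -0.0258]
[287 234  23   7  92] [298.  237.2] [-0.0301  0.0008]
lever q 0.7811599 [ 0.01501937 -0.01423127]
[289 242   4   3   8] [290.5 242.8] [-0.0397  0.0002]
```

View pics/w7c.png

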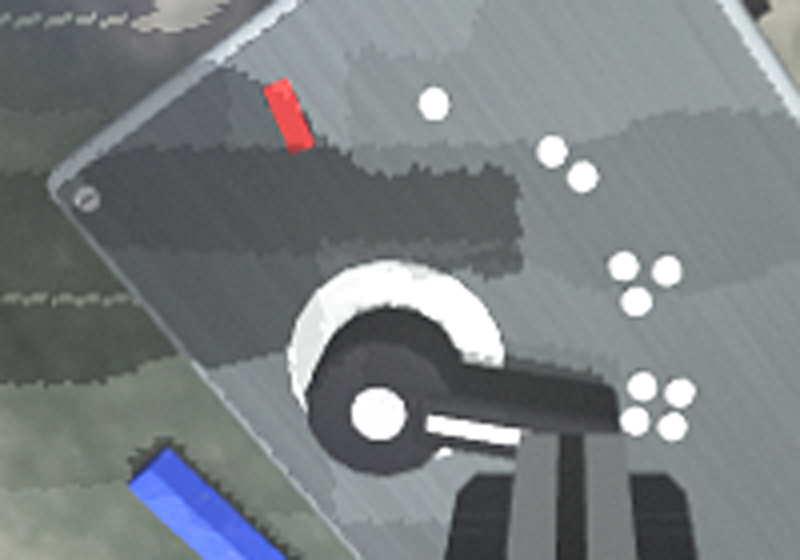

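q = 0.781, so it's clicked in at four dots, and the box hasn't moved. Now to the button.

Call:
step_arm --pt "-0.0296 0.004 0 0 0 0 0" --pt "-0.0296 0.004 0 0 0 0 0" --pt "-0.0296 0.004 0 0 0 0 0" --pt "-0.0295 0.0039 0 0 0 0 0" --pt "0 0 0.03 0 0 0 0" --pt "0 0 0.03 0 0 0 0" --pt "0 0 0.03 0 0 0 0" --pt "0 0 0 0 0 0 0"

```text
time: 8.8
tool_pos: [0.555, -0.19, 0.0909]
tool_rot: [-0.006, 0.788, 0.615, -0.003]
contact_force: [-0.8, 0.0, -0.9]
gripper_width: 0.002
```

```bash
python3 look.py 8 side; python3 -c "
from h import *;print(bw(-.035,-.078))"
```

```text
t 8.8 pos [ 0.555  -0.19    0.0909] yaw -14.084077143227695 rel to hub in tool xyz [-83.5  52.8 -36.8] F [-0.78  0.04 -0.88] w 0.0019574364031196287
[ 0.56009933 -0.19230292]
```

View pics/side8.png

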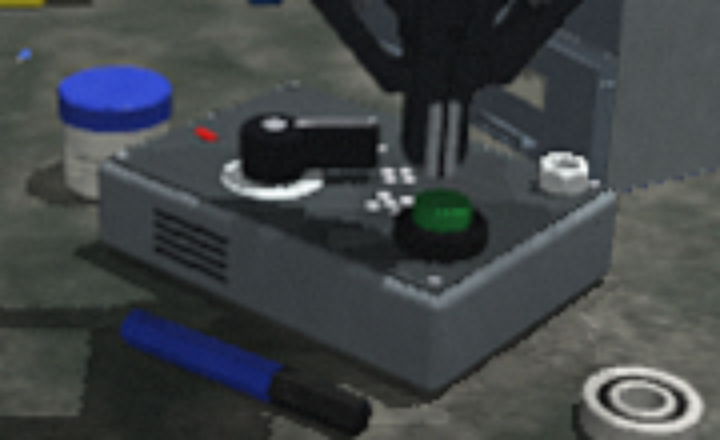

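Call:
step_arm --pt "0 0 0 0 0 0 0" --pt "0 0 0 0 0 0 0" --pt "0 0 0 0 0 0 0"

```text
time: 9.15
tool_pos: [0.5608, -0.1926, 0.1004]
tool_rot: [0.002, 0.788, 0.615, 0.001]
contact_force: [1.2, 0.1, 0.2]
gripper_width: -0.003
```

```bash
python3 look.py 9 side; python3 - <<'E'
from h import *
from plant import *
print(state()['joint_pos'])
f=np.load('pics/side9.npz');K,D,T,d=f['K'],f['D'],f['T'],f['d']
b=bw(-.035,-.078)
for z in(.055,.068,.075): print((proj([*b,z],K,D,T)-[270,180]+.5)*4)
for v in range(226,240,2):
    P=cv2.undistortPoints(np.array([[[380.5,v]]],float),K,D).ravel(); print(v,(T@np.r_[P*d[v,380],d[v,380],1])[:3].round(4))
E
```

```text
t 9.15 pos [ 0.5608 -0.1926  0.1004] yaw -14.056779045672139 rel to hub in tool xyz [-84.7  59.7 -45.1] F [1.17 0.14 0.16] w -0.003253245595676337
[-4.56182294e-01  9.08217559e-02  1.80060307e+00  1.30698010e-05
  1.24725944e+00 -2.10848420e-01]
[[441.66000344 243.75380036]]
[[443.33221337 218.68939018]]
[[444.23861346 205.05354577]]
226 [ 0.5944 -0.1434  0.0571]
228 [ 0.5621 -0.1887  0.0787]
230 [ 0.5571 -0.1961  0.0788]
232 [ 0.5534 -0.2016  0.078 ]
234 [ 0.5523 -0.2036  0.0751]
236 [ 0.5528 -0.2033  0.0708]
238 [ 0.5498 -0.2079  0.0695]
```

View pics/side9.png

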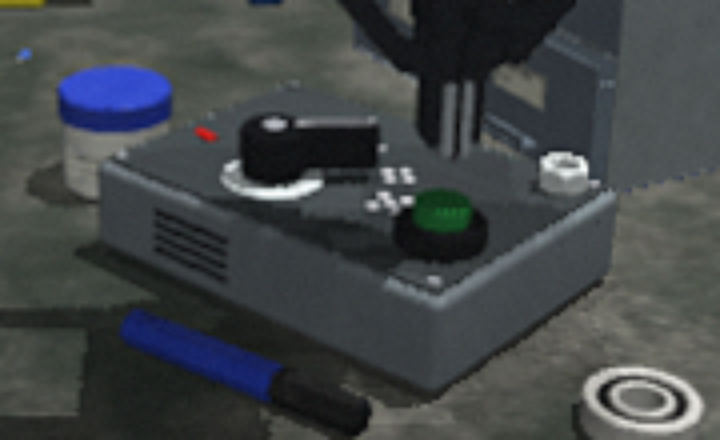

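Settled over the button, whose top is about z 0.077. Descending gently.

Call:
step_arm --pt "0 0 0.01 0 0 0 0" --pt "0 0 0.008 0 0 0 0" --pt "0 0 0.003 0 0 0 0" --pt "0 0 0.002 0 0 0 0" --pt "0 0 0.001 0 0 0 0" --pt "0 0 0 0 0 0 0"

```text
time: 9.8
tool_pos: [0.5596, -0.192, 0.0744]
tool_rot: [-0.0, 0.788, 0.615, -0.0]
contact_force: [-1.1, 1.1, 3.2]
gripper_width: 0.003
```

Call:
step_arm --pt "0 0 0.001 0 0 0 0" --pt "0 0 0.001 0 0 0 0" --pt "0 0 0.001 0 0 0 0" --pt "0 0 0 0 0 0 0"

```text
time: 10.2
tool_pos: [0.5599, -0.1922, 0.0716]
tool_rot: [0.0, 0.788, 0.615, 0.0]
contact_force: [-1.1, 1.0, 4.1]
gripper_width: -0.0
```

Call:
step_arm --pt "0 0 0.001 0 0 0 0" --pt "0 0 0 0 0 0 0"

```text
time: 10.4
tool_pos: [0.56, -0.1922, 0.071]
tool_rot: [0.0, 0.788, 0.615, 0.0]
contact_force: [-2.7, 1.3, 7.4]
gripper_width: -0.0
```

```bash
python3 look.py 10 side
```

```text
t 10.4 pos [ 0.56   -0.1922  0.071 ] yaw -14.066528106762693 rel to hub in tool xyz [-84.5  58.6 -16. ] F [-2.67  1.33  7.36] w -0.00010341669316876712
```

View pics/side10.png

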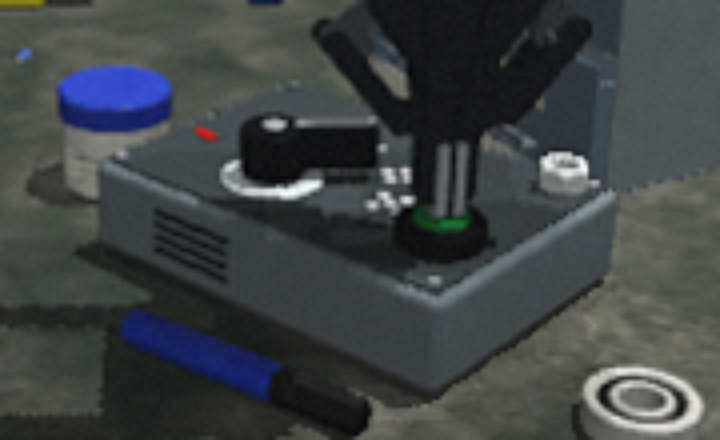

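The button is nearly flush with its housing. I'll press on until the force rises above the spring's.

Call:
step_arm --pt "0 0 0.001 0 0 0 0" --pt "0 0 0 0 0 0 0" --pt "0 0 0 0 0 0 0"

```text
time: 10.75
tool_pos: [0.56, -0.1922, 0.0709]
tool_rot: [0.0, 0.788, 0.615, -0.0]
contact_force: [-4.5, 2.2, 11.4]
gripper_width: 0.0
```

Call:
step_arm --pt "0 0 0.001 0 0 0 0" --pt "0 0 0 0 0 0 0" --pt "0 0 0 0 0 0 0"

```text
time: 11.05
tool_pos: [0.5601, -0.1922, 0.0708]
tool_rot: [0.0, 0.788, 0.615, -0.0]
contact_force: [-7.1, 3.8, 15.7]
gripper_width: 0.004
```

```bash
python3 look.py 11 side; python3 - <<'E'
from h import *
def cloud(n):
    f=np.load(f'pics/{n}.npz');K,D,T,d,p=f['K'],f['D'],f['T'],f['d'],f['p'].astype(int)
    v,u=np.mgrid[0:400,0:640];P=cv2.undistortPoints(np.c_[u.ravel(),v.ravel()].astype(float).reshape(-1,1,2),K,D).reshape(-1,2)
    z=d.ravel();W=np.c_[P*z[:,None],z,np.ones(len(z))]@T.T
    return W[:,:3],p.reshape(-1,3)
b=bw(-.035,-.078)
for n in['wrist0','side9','side11']:
    W,p=cloud(n);r=np.hypot(*(W[:,:2]-b).T)
    g=(p[:,1]>p[:,0]*1.6)&(p[:,1]>p[:,2]*1.3)&(r<.02)&(W[:,2]>.05)
    k=(~g)&(r>.016)&(r<.022)&(W[:,2]>.058)&(W[:,2]<.09)&(p.max(1)<60)
    print(n,'green n',g.sum(),np.percentile(W[g,2],[5,50,90,98]).round(4),'black',k.sum(),np.percentile(W[k,2],[50,90]).round(4) if k.any() else '')
    pn=(r>.03)&(r<.045)&(abs(W[:,2]-.055)<.008);print('panel',np.median(W[pn,2]))
E
```

```text
t 11.05 pos [ 0.5601 -0.1922  0.0708] yaw -14.056405664372233 rel to hub in tool xyz [-84.6  58.7 -15.8] F [-7.05  3.83 15.66] w 0.0035916287006928335
wrist0 green n 411 [0.068  0.0762 0.0772 0.0779] black 33 [0.0628 0.0651]
panel 0.054574141575984836
side9 green n 137 [0.0685 0.0768 0.0788 0.0792] black 117 [0.0668 0.0688]
panel 0.05607795144486394
side11 green n 60 [0.0686 0.0711 0.0722 0.0724] black 125 [0.0674 0.069 ]
panel 0.05610410297917223
```

View pics/side11.png

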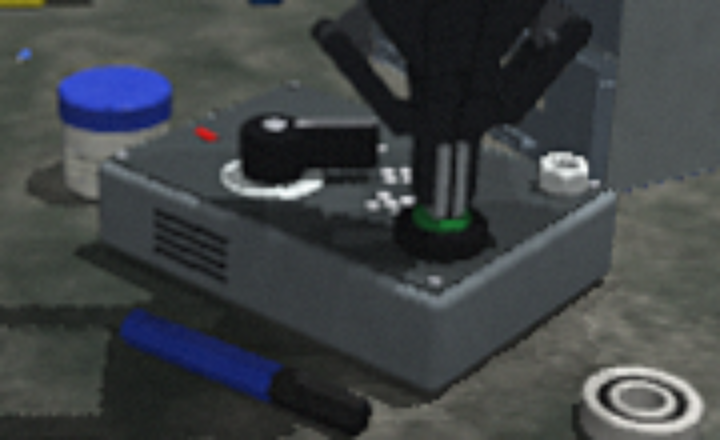

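The green top went down about 6.5 mm and hit a hard stop at 15.7 N, so the button is fully in. Retracting.

Call:
step_arm --pt "0 0 -0.005 0 0 0 0" --pt "0 0 -0.01 0 0 0 0" --pt "0 0 -0.03 0 0 0 0" --pt "0 0 -0.04 0 0 0 0" --pt "0 0 -0.04 0 0 0 0" --pt "0.03 0 -0.03 0 0 0 0" --pt "0 0 0 0 0 0 0" --pt "0 0 0 0 0 0 0"

```text
time: 11.9
tool_pos: [0.5674, -0.1628, 0.2238]
tool_rot: [0.001, 0.788, 0.616, 0.0]
contact_force: [-0.4, 0.4, 0.0]
gripper_width: -0.001
```

```bash
python3 look.py 12 side wrist; python3 - <<'E'
from h import *
f=np.load('pics/wrist12.npz');p=f['p'];K,D,T=f['K'],f['D'],f['T']
m=(p.min(2)>190).astype('u1')
n,l,s,c=cv2.connectedComponentsWithStats(m)
for i in range(1,n):
    if 5<s[i,4]<200:
        y,x=np.nonzero(l==i);w=onz(np.c_[x,y],.085,K,D,T)[:,:2]@R
        b=R.T@(onz([c[i]],.055,K,D,T)[0,:2]-t)
        vx,vy,_,_=cv2.fitLine(w.astype('f4'),2,0,.01,.01).ravel()
        if abs(b[0])<.09 and abs(b[1])<.12: print(s[i],b.round(4),'angle',round(float(np.arctan2(-vy,vx)),3))
E
```

```text
t 11.9 pos [ 0.5674 -0.1628  0.2238] yaw -14.006373100751649 rel to hub in tool xyz [ -54.4   58.9 -168.7] F [-0.44  0.44  0.02] w -0.0005876931833889598
[269   0   8   8  16] [0.0362 0.1055] angle -0.03
[235   7  33  27  59] [0.0105 0.1057] angle -0.003
[187  53  26  22  36] [-0.0512  0.1052] angle 0.004
[269  52   8   8  51] [0.0097 0.0704] angle 0.555
[298  64   7   8  45] [0.0252 0.0464] angle -1.024
[305  71   8   8  49] [0.0276 0.0375] angle -0.464
[186  78   6   7  30] [-0.0696  0.0991] angle -0.824
[316  95   7   7  43] [0.0233 0.0143] angle 1.176
[326  96   7   8  43] [0.0307 0.0078] angle -0.053
[319 104   7   7  40] [0.0208 0.0055] angle 0.764
[252 120  13  14 134] [-0.0415  0.0267] angle 0.292
[270 127  45  12 182] [-0.0174  0.0027] angle 0.781
[321 127   7   7  42] [ 0.01   -0.0134] angle -0.565
[330 128   7   8  43] [ 0.0165 -0.0198] angle -0.855
[319 136   7   7  42] [ 0.0033 -0.0197] angle -0.256
[328 138   7   7  42] [ 0.0098 -0.0263] angle 1.545
[310 153   7   7  39] [-0.014  -0.0284] angle -0.211
[320 161   7   7  36] [-0.0106 -0.0409] angle -0.401
[302 163   7   7  36] [-0.0265 -0.032 ] angle 0.06
[311 162   7   7  38] [-0.0186 -0.0365] angle -0.485
[312 171   6   7  37] [-0.0233 -0.0445] angle -1.06
[307 234   5   6  21] [-0.069  -0.0986] angle -1.185
```

View pics/wrist12.png

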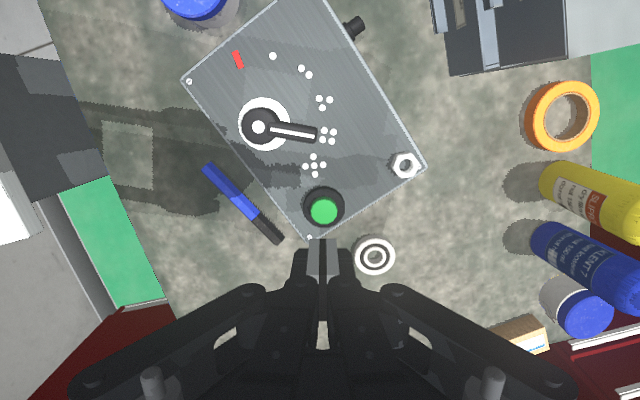

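View pics/side12.png

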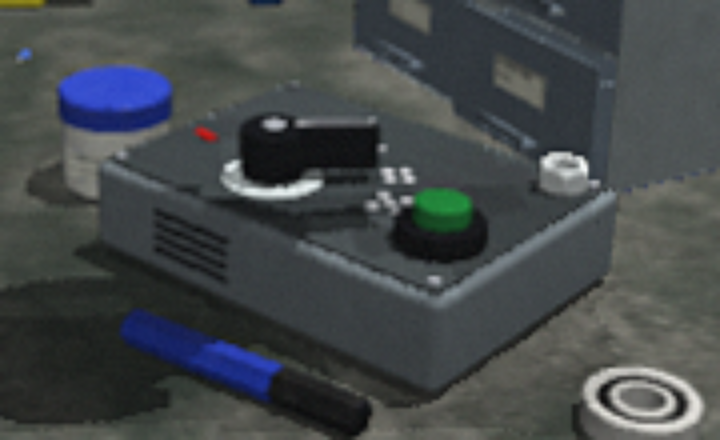

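The lever points at the four dots (q 0.781), the button is out again, and box, nut, jar, marker and bearing sit where they were. Handing in.

```bash
python3 -c "
from plant import *
print(job_done())"
```

```text
the job is handed in; nothing more can be done
None
```

I set the heater box to step four and pressed the green button, then handed the job in at about 12 s of the 54 s allowed. No verdict is reported.

- **Lever:** I pushed it with the shut fingertips from two dots, over two clicks, to four dots. It measured q = 0.781 rad in the wrist picture before and after the button press (target 0.785).
- **Button:** It went in about 6.5 mm by the depth pictures, to a hard stop at about 16 N. The last side picture shows it out again.
- **Box and bystanders:** The box matched its first fit to within about 1 mm. The nut, jar, bearing and marker look unmoved in the pictures, though I did not measure them. The arm is clear of everything and reads about 0 N.

One thing was unclear on the way: at the last hump neither the force nor the side view showed the click plainly. I backed the finger off and checked the lever with the wrist camera before going to the button. No final check failed.

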